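# Hang the check weight on the spring balance's snap hook

## Robot

A 6-joint arm with a two-finger parallel gripper is mounted at the origin on the work surface. World frame = base frame: x ahead of the robot, y to its left, z up, the work surface at z = 0. Lengths are in m, angles in rad, forces in N, time in s.
With the tool pointing down it reaches from about 0.4 to 0.825 m from the base axis. Payload 7 kg.
Tool frame: the origin (TCP) lies at the centre of the arm's flange, where the gripper is bolted on; the fingertips stand 178 mm ahead of it and the grasp point (between the pads) lies 159 mm ahead of it; z points along the fingers, y is the direction in which the jaws open and shut (so a half turn about z gives the same grasp; the last joint's range is limited). The gripper opens to 88 mm and grips with 3 to 60 N. Pads are 19 mm wide; open, the fingers measure 130 mm over their backs; the gripper's body (78 mm by 193 mm) begins 47 mm behind the grasp point.
Start: joints at [1.467, 0.359, 0.012, 0, -1.224, -0.288], TCP at [0.258, 0.624, 0.405] pointing down, gripper open.
Joint ranges: [-3.07, 3.07], [-1.43, 2.12], [-1.02, 1.25], [-3.03, 1.67], [-3.05, -0], [-3.03, 3.03]. Speed limits (rad/s): [2.39, 2.39, 3.01, 3.14, 3.14, 3.14].

## Interface

Orientations are given as [roll, pitch, yaw] about the fixed x, y, z axes, in that order (R = Rz(yaw) Ry(pitch) Rx(roll)).
In Python, from station import arm gives the robot as it stands.
- The arm moves only by the shell command python3 -m handwheel 'ROWS' [OPENING] [FORCE]. ROWS is JSON, a list of rows, each a list of 4 numbers: the shift along the world's x, y, z in cm, then the turn about the world's z in rad. In form: [[dx, dy, dz, yaw], ...]. A call has 1 to 20 rows; each row shifts and turns the commanded pose from where the row before left it; what a row does not reach is not made up. A row lasts 1/10 s, in which the tool goes at most 50 mm and 8.59 degrees, less where a joint would pass 70% of its speed; a pose out of reach is approached as far as the arm can. A call is refused whole if a number of a shift passes 5 or a number of a turn 0.15, either way. A call with a gripper value outside its range is refused whole. OPENING is the closure, from 0 (fully open) to 1 (shut), set as the call begins (- or left out, the last holds). The fingers move at their own pace and stop on an object; FORCE is the grip in N (left out, the last holds). Time passes only in rows, so rows that do not move let the fingers close. It gives the time, the measured TCP pose, the force and the opening at its end, in the units of the state.
- arm.get_state(): the state, without advancing time (a new reading comes with each control period).
- arm.grab_frame(name): name is "side" or "top" or "wrist"; returns a dict with "image" (480x640x3 uint8, red, green, blue), "depth" (480x640 float32, m along the optical axis (not along the pixel's ray), 0 where there is no reading), "vfov" (degrees; the focal length in pixels is half the picture's height over the tangent of half this angle, whatever the lens; pixels are square), "cx", "cy" (the principal point, pixels), "k1" (the pictures are not rectified: a ray, as slopes to the right and down, at radius r is drawn at 1 + k1 r^2 times it, then the intrinsics apply), "rvec" (rotation vector, rad) and "tvec" (3), from world to camera coordinates, as OpenCV has them. Camera axes: x right, y down, z forward; pixel columns grow to the right and rows downward; lengths in m; the calibration is good to about 2 mm. A picture is of the moment at which its call begins.
- arm.job_done(): hands the job in, once; it reports no verdict.
The state is a dict: "t": time; "q": joint angles; "qd": joint speeds; "joint_efforts": joint torques, N m; "eef_pos": TCP position; "ee_rot": TCP orientation; "force": force on the tool from outside, world axes, zero at the start; "moment": the same for the moment, N m; "width": finger opening in m.
Only numpy, scipy, OpenCV 4.12 (cv2) and the standard library are available. Lean on these libraries where they do the work, as an engineer would, in place of code of your own. Each camera call takes 0.05 s, during which the arm holds its last target.

## Task

Check the spring balance: take the longer of the two steel check weights from the low wooden rack, press its eye down past the sprung gate of the balance's snap hook so that the gate snaps shut behind it, then leave the weight hanging there free and all but still. Go easy: never drag the balance down beyond its 1.2 kg full-scale mark or jam the weight hard against it, do not let the weight fall on the table, and leave the shorter weight and the other things where they are.

Things in the scene. Friction and masses are not known exactly. Their poses are not given: they have to be found in the camera images.
- weight_center (a point): The longer check weight (the one to hang): a square steel bar 110 mm long, 22 mm wide, 22 mm high, 0.42 kg, with a round eye bolt in one end. The point is the middle of the bar, 11 mm above its underside. x runs along the bar towards the eye, y across it, z up as it lies on the rack. It lies flat across the rack's round rungs, whose tops are 60 mm above the table, eye away from the robot.
- weight_eye (a point): Centre of the longer weight's eye: a ring of 6 mm round steel, 24 mm inside and 36 mm outside diameter, lying in the bar's own xy plane (its hole runs along z), 82 mm along +x from the bar's middle. Same axes as weight_center.
- shortweight_center (a point): Middle of the shorter check weight (leave it): same section and eye, bar only 70 mm long, 0.27 kg, on the same rack beside the longer one; which of the two lies left or right changes.
- hook_seat (a point): Bottom of the snap hook's bowl, centre of the wire, about 225 mm above the table; it goes down with the hook. The hook is a J of 7 mm round steel in its own xz plane, z up: back 18 mm to +x, upturned tip 20 mm to -x; -x faces the robot. It hangs from a tubular spring balance (32 mm across, from 130 mm above this point). A weight hanging here has its eye's centre about 9 mm below this point.
- hook_tip (a point): Topmost point of the hook's free tip, 20.5 mm to -x and 39.5 mm up from hook_seat. With the eye held level, its centre over the tip and the bar pointing along the hook's x, it can be lowered straight down: the tip rises through the eye while the eye's far side lands on the gate and pushes it inwards.
- gate_foot (a point): Where the free end of the shut gate rests inside the tip: 12 mm to -x and 30 mm up from hook_seat. The gate is two thin wires sloping up from here to their hinge on the hook's back (14 mm to +x, 64 mm up from hook_seat). A level eye slips under the gate when its centre is about 23 to 28 mm above hook_seat; the bowl stops it about 7 mm above hook_seat.
- balance (a joint): How far the hook is pulled down out of the balance, m: 0 unloaded. Spring of 294 N/m; full-scale mark (1.2 kg) at 0.040, hard stop 0.050. The hook moves only up and down. Pushing the eye through the gate takes some 7 to 10 N, so the hook sinks 25 to 33 mm before the eye gets in, then springs back up. The weight hanging alone reads about 0.014.
- gate (a joint): Opening angle of the gate, rad: 0 shut (sprung shut), grows inwards to at most 0.62; about 0.25 to 0.35 is needed to let the eye in. Pressing farther in towards the hook's back opens it wider and takes more force.
- stand: The gallows stand (fixed); its origin is on the table straight below hook_seat; x points from the hook to the round column (25 mm thick, 566 mm high) 135 mm behind it. Base plate 250 x 150 x 16 mm under the hook; from the column a level arm at 545 mm reaches back over the hook and carries the balance: keep the robot clear of it.
- rack: The low wooden rack (fixed), 240 mm in x, 342 mm in y, side rails 60 mm high; four round rungs 16 mm thick run along y, at x = -84, -28, 28 and 84 mm, tops at 60 mm. Origin under its middle, on the table.
- bowl: Steel bowl 170 mm across, 75 mm high, on the table (leave it).
- dredger: Aluminium jar 64 mm across, 110 mm high (leave it).
- spatula: Spatula lying on the table (leave it).

How it is judged:
On the way, in this order (a step that is already met when the one before it is completed fails the run):
1. the longer weight is lifted clear of the rack (height (world z) of weight_center above 0.12 m), for 0.1 s.
2. its eye presses the hook's gate open from above (value of joint gate above 0.1 rad and distance between weight_eye and hook_tip below 0.03 m), for 0.05 s.
At the end, for the whole second after the job is handed in: The longer weight hangs by its eye in the bowl of the snap hook (eye centre within 14 mm of the hook's seat), upright to 0.3 rad, moving slower than 0.12 m/s, the gate shut (under 0.05 rad), and the balance carrying just the weight (pulled out 10 to 18 mm) (distance between weight_eye and hook_seat below 0.014 m and angle between weight_center's own x axis and vertical below 0.3 rad and value of joint gate below 0.05 rad and value of joint balance between 0.01 and 0.018 m and linear speed of weight below 0.12 m/s); the robot touches nothing.
It fails at once if the balance is dragged beyond its full-scale mark (40 mm) (value of joint balance above 0.04 m).
It fails at once if the weight is jammed against the hook or the stand with over 20 N (contact force between weight and stand above 20 N).
It fails at once if the longer weight is dropped on the table or the stand's foot (height (world z) of weight_center below 0.04 m).
It fails at once if the shorter weight is shifted by more than 30 mm (distance of shortweight_center from where it was at the start of the episode above 0.03 m).
It fails at once if a bystander is shifted by more than 40 mm (distance of any of bowl, dredger, spatula from where it was at the start of the episode above 0.04 m).
It also fails if it takes over 67 s, if anything falls off the work surface, if the arm or the gripper's body presses on something with over 40 N, if the wrist force passes 120 N, or if a joint passes its speed limit or range.

## Working session

There is one attempt and no reset: what is moved stays moved. The work goes in short steps, Python scripts to look and compute and a shell command to move; the robot and the scene stay as the last step left them, time stands still between calls to the robot, and variables do not carry over. Pictures are saved under pics/ and viewed, and the job is handed in when it is done.

```bash
ls; mkdir -p pics; cat > h.py <<'E'
import numpy as np, cv2
from station import arm
def grab(n,fn=None):
    f=arm.grab_frame(n)
    if fn: cv2.imwrite('pics/'+fn,f['image'][:,:,::-1])
    np.savez(''+n+'.npz',**f)
    return f
def cam(f):
    R,_=cv2.Rodrigues(np.array(f['rvec'],float)); t=np.array(f['tvec'],float).ravel()
    F=240/np.tan(np.radians(float(f['vfov']))/2)
    K=np.array([[F,0,float(f['cx'])],[0,F,float(f['cy'])],[0,0,1]])
    return R,t,K,np.array([float(f['k1']),0,0,0,0])
def ray(f,uv):
    R,t,K,d=cam(f)
    n=cv2.undistortPoints(np.array(uv,float).reshape(-1,1,2),K,d).reshape(-1,2)
    n=np.c_[n,np.ones(len(n))]
    return -R.T@t, n@R   # origin, dirs (depth-scaled)
def onz(f,uv,z):
    o,d=ray(f,uv); return o+d*((z-o[2])/d[:,2:3])
def bydepth(f,uv):
    o,d=ray(f,uv); dep=np.array([f['depth'][int(round(v)),int(round(u))] for u,v in np.reshape(uv,(-1,2))])
    return o+d*dep[:,None]
def proj(f,P):
    R,t,K,d=cam(f); return cv2.projectPoints(np.array(P,float).reshape(-1,3),np.array(f['rvec'],float),t,K,d)[0].reshape(-1,2)
E
python3 - <<'E'
from h import *
print(arm.get_state())
for n in ['side','top','wrist']:
    f=grab(n,n+'0.png'); R,t,K,d=cam(f); print(n,-R.T@t,R[2],K[0,0],d[0])
E
```

```text
pics
{'t': 0.0, 'q': array([ 1.46708369e+00,  3.59403648e-01,  1.10787152e-02, -3.73599031e-04,
       -1.22411021e+00, -2.88107976e-01]), 'qd': array([ 1.30008190e-05, -1.33564817e-04,  2.88627559e-04, -1.59713634e-03,
        1.16392287e-03, -1.69214186e-03]), 'joint_efforts': array([ 1.37497897e-03, -5.82713807e+01,  2.93048555e+01,  6.99732408e+00,
        7.06541701e-03, -1.47426081e-04]), 'eef_pos': array([0.25768126, 0.6236734 , 0.40371602]), 'ee_rot': array([ 3.13992158e+00, -1.28968209e-04, -3.91947735e-01]), 'force': array([ 0.4206845 ,  0.99845244, -0.61058671]), 'moment': array([ 0.00445207, -0.00405696,  0.02891686]), 'width': 0.08759518619020983}
side [ 0.09747912 -0.97289932  1.34458507] [ 0.2532786   0.63703598 -0.7280351 ] 613.1458861811927 -0.12987582442508988
top [0.37709338 0.07485311 1.23278704] [ 0.09385951 -0.0137471  -0.99549054] 490.09564882911366 -0.05744413107133474
wrist [0.32893078 0.59479737 0.38346789] [-0.2629911   0.10761016 -0.95877825] 364.2549024786765 -0.030188811333024677
```

View pics/side0.png

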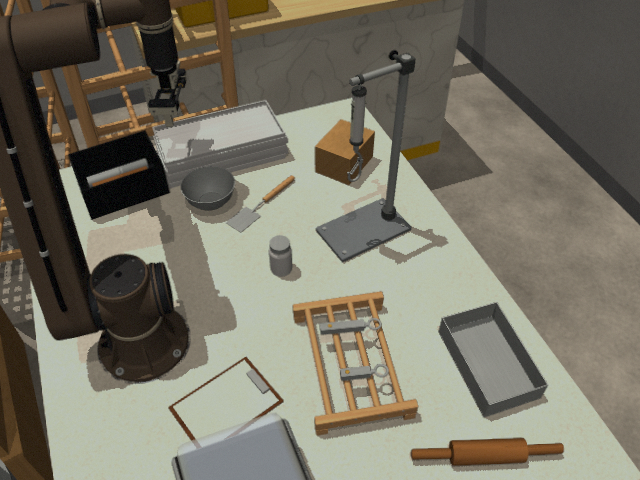

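View pics/top0.png

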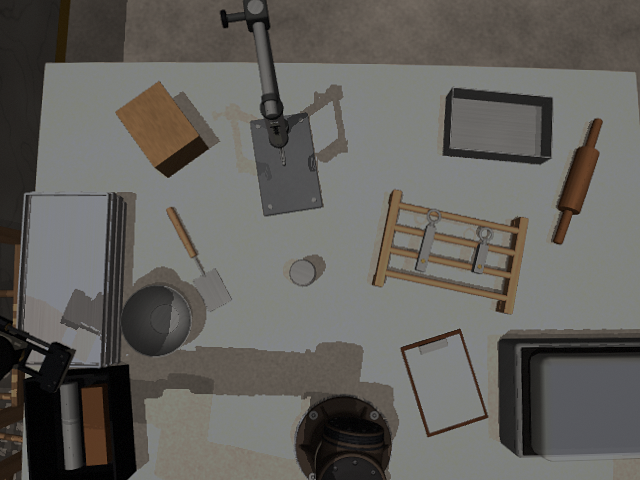

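View pics/wrist0.png

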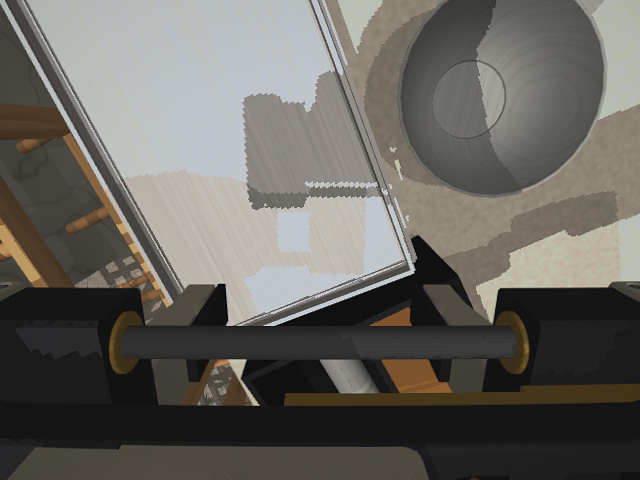

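The side view shows the rack at about (355,360) and the hook at about (354,170). In the top view the longer weight is the left one, bar at (426,247) and eye at (433,215), and the hook is near (283,155). I'll zoom in on these.

```bash
python3 - <<'E'
import cv2,numpy as np
t=cv2.imread('pics/top0.png'); s=cv2.imread('pics/side0.png')
a=cv2.resize(t[195:295,385:525],None,fx=5,fy=5,interpolation=cv2.INTER_CUBIC)
cv2.imwrite('pics/a.png',cv2.convertScaleAbs(a,alpha=1.6))
b=cv2.resize(t[90:220,230:340],None,fx=4.5,fy=4.5,interpolation=cv2.INTER_CUBIC)
c=cv2.resize(s[80:265,310:420],None,fx=3.2,fy=3.2,interpolation=cv2.INTER_CUBIC)
h=585;B=np.zeros((592,495+352,3),np.uint8);B[:b.shape[0],:495]=cv2.convertScaleAbs(b,alpha=1.6);B[:c.shape[0],495:]=c
cv2.imwrite('pics/b.png',B[:, :800])
d=cv2.resize(s[290:430,290:420],None,fx=4,fy=4,interpolation=cv2.INTER_CUBIC);cv2.imwrite('pics/d.png',d)
E
```

```text
(no output)
```

View pics/a.png

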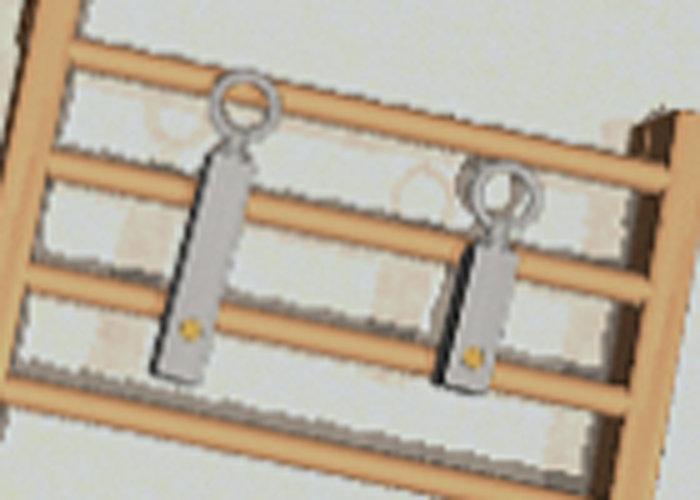

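View pics/b.png

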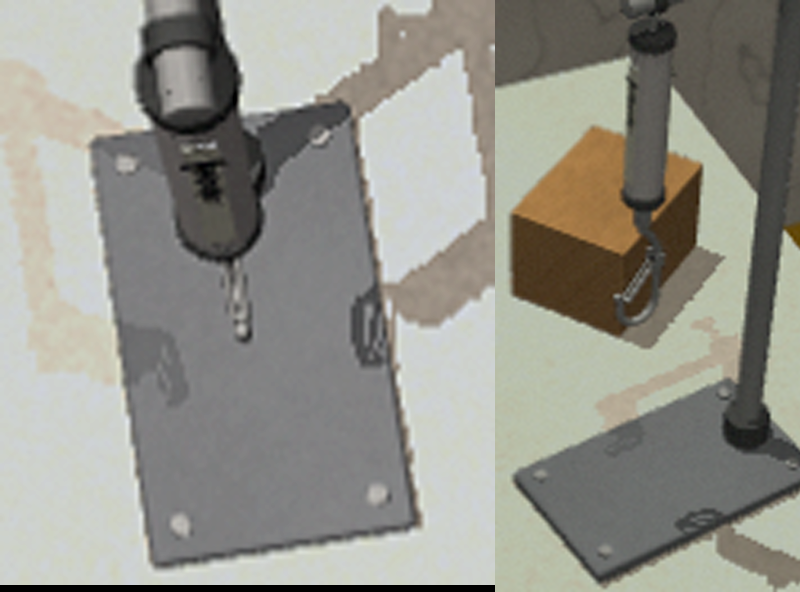

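View pics/d.png

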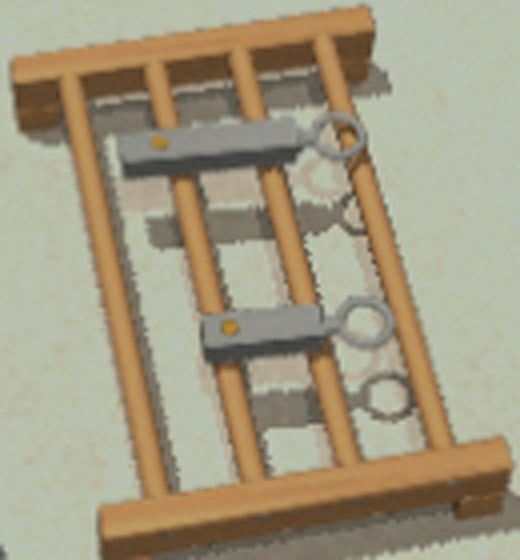

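```bash
python3 - <<'E'
from h import *
L=lambda n: dict(np.load(n+'.npz'))
T,S=L('top'),L('side')
def tri(ut,us):
    o1,d1=ray(T,ut);o2,d2=ray(S,us);d1=d1[0];d2=d2[0]
    A=np.c_[d1,-d2];s=np.linalg.lstsq(A,o2-o1,rcond=None)[0]
    p,q=o1+s[0]*d1,o2+s[1]*d2; return (p+q)/2,np.linalg.norm(p-q)
ca=lambda x,y:(x/5+385-.4,y/5+195-.4)
cb=lambda x,y:(x/4.5+230-.4,y/4.5+90-.4)
cs=lambda x,y:((x-495)/3.2+310-.35,y/3.2+80-.35)
cd=lambda x,y:(x/4+290-.4,y/4+290-.4)
n,e=onz(T,[ca(181,379),ca(236,153)],.082); eye=onz(T,[ca(245,110)],.071)[0]
print('top near,far',n,e,np.linalg.norm(e-n),np.degrees(np.arctan2(*(e-n)[1::-1])),'eye',eye,'mid',(n+e)/2)
print('depth bar',bydepth(T,[ca(208,260),ca(200,300)]))
print('side eye',onz(S,[cd(339,136)],.071),tri([ca(245,110)],[cd(339,136)]))
sn=onz(S,[cd(121,155),cd(298,129)],.082);print('side bar top mids',sn)
P=onz(T,[cb(92,143),cb(350,103),cb(418,522),cb(155,567)],.016);print('plate',P)
for a,b in((P[3],P[0]),(P[2],P[1]),(P[0],P[1]),(P[3],P[2])):
    print(np.linalg.norm(b-a),np.degrees(np.arctan2(*(b-a)[1::-1])))
print('tip',tri([cb(242,331)],[cs(618,299)]))
print('bowl side bottom at z .2215',onz(S,[cs(630,320)],.2225))
print('dredger',onz(T,[(302,272)],.0), onz(S,[(281,270)],0.))
# rail dirs
E
```

```text
top near,far [ 0.42288919 -0.17838467  0.082     ] [ 0.53068008 -0.20598441  0.082     ] 0.1112682428815103 -14.361968196438852 eye [ 0.55308887 -0.2133509   0.071     ] mid [ 0.47678463 -0.19218454  0.082     ]
depth bar [[ 0.47949248 -0.19216739  0.08076488]
 [ 0.46003619 -0.18688483  0.0861646 ]]
side eye [[ 0.55595108 -0.21369947  0.071     ]] (array([ 0.5544265 , -0.21368835,  0.07124994]), np.float64(0.0028031165295222525))
side bar top mids [[ 0.42143904 -0.18257844  0.082     ]
 [ 0.5306233  -0.20588584  0.082     ]]
plate [[0.80289909 0.24084489 0.016     ]
 [0.82811669 0.09431391 0.016     ]
 [0.58625441 0.05365865 0.016     ]
 [0.55941525 0.19990016 0.016     ]]
0.24690250844880526 9.545662764619331
0.2452554027780353 9.541796361768817
0.14868509152963932 -80.23519596331478
0.1486839652778912 -79.60044626295276
tip (array([0.63181774, 0.13790441, 0.25732632]), np.float64(0.001024109427542313))
bowl side bottom at z .2215 [[0.64804201 0.14503959 0.2225    ]]
dredger [[0.41970364 0.10355774 0.        ]] [[0.4146744  0.09358142 0.        ]]
```

```bash
python3 -m handwheel '[[1.8,-3.6,0.7,0.04],[1.8,-3.6,0.7,0.04],[1.8,-3.6,0.7,0.04],[1.8,-3.6,0.7,0.04],[1.8,-3.6,0.7,0.04],[1.8,-3.6,0.7,0.04],[1.8,-3.6,0.7,0.04],[1.8,-3.6,0.7,0.04],[1.8,-3.6,0.7,0.04],[1.8,-3.6,0.7,0.04],[1.8,-3.6,0.7,0.04],[1.8,-3.6,0.7,0.04],[1.8,-3.6,0.7,0.04],[1.8,-3.6,0.7,0.04],[0,0,0,0],[0,0,0,0],[0,0,0,0]]' 0
python3 - <<'E'
from h import *
print(arm.get_state()['eef_pos'],arm.get_state()['ee_rot'])
f=grab('wrist','w1.png'); R,t,K,d=cam(f); print(-R.T@t,R[2])
print(proj(f,[[.632,.138,.2645],[.652,.1413,.225]]))
E
```

```text
t: 1.85
eef_pos: [0.5095, 0.1202, 0.5023]
ee_rot: [-3.142, 0.001, 0.168]
force: [0.2, 0.2, -0.3]
width: 0.0878
[0.50948094 0.12017641 0.50227437] [-3.14154376e+00  6.52318366e-04  1.67951246e-01]
[0.58548249 0.13364811 0.48185745] [-0.28078971 -0.04753633 -0.95859138]
[[325.02698832  44.42343988]
 [324.24762066  23.96987501]]
```

View pics/w1.png

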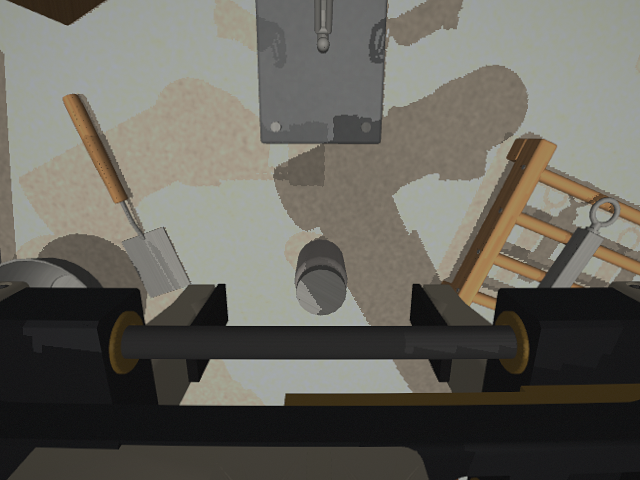

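The hook's tip shows at about (322,43), close to the predicted (325,44). I'll move closer to get a second view.

```bash
cp wrist.npz w1.npz; python3 -m handwheel '[[1.0,0.1,0,0],[1.0,0.2,0,0],[0,0,0,0],[0,0,0,0]]'
python3 - <<'E'
from h import *
f=grab('wrist','w2.png'); np.savez('w2.npz',**f)
print(proj(f,[[.632,.138,.2645],[.652,.1413,.225]]))
g=dict(np.load('w1.npz'))
a=cv2.resize(g['image'][0:150,250:400,::-1],None,fx=4,fy=4,interpolation=cv2.INTER_CUBIC)
b=cv2.resize(f['image'][0:150,280:370,::-1],None,fx=4,fy=4,interpolation=cv2.INTER_CUBIC)
cv2.imwrite('pics/w12.png',np.hstack([a[:,100:500],b]))
E
```

```text
t: 2.3
eef_pos: [0.5301, 0.1233, 0.5021]
ee_rot: [3.141, 0.001, 0.168]
force: [-0.7, 0.6, -0.5]
width: 0.0876
[[324.04489012  85.43993619]
 [323.40861388  59.5892521 ]]
```

View pics/w12.png

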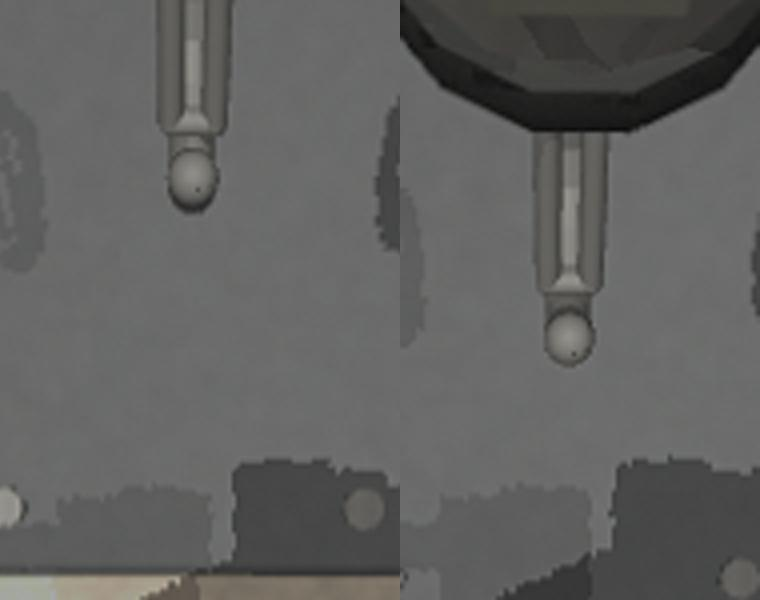

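```bash
python3 - <<'E'
from h import *
g=dict(np.load('w1.npz'));f=dict(np.load('w2.npz'))
a=[322.9,44.1];b=[322.1,83.9]
for z in(.261,.2645): print(onz(g,[a],z),onz(f,[b],z))
o1,d1=ray(g,a);o2,d2=ray(f,b);s=np.linalg.lstsq(np.c_[d1[0],-d2[0]],o2-o1,rcond=None)[0];print('tri',o1+s[0]*d1[0],o2+s[1]*d2[0])
# plate bottom edge corners & hook direction: gate wires line in w2: midline at top and bottom
p=[(572-400)/4+280-.4,140/4-.4]; q=[(570.5-400)/4+280-.4,290/4-.4]
# gate line in 3D: foot z .255, at upper: try plane containing; print ray dirs
c,d=ray(f,[p,q]);n=np.cross(d[0],d[1]);n/=np.linalg.norm(n);print('normal',n, np.degrees(np.arctan2(n[1],n[0])))
E
```

```text
[[0.63271325 0.13924923 0.261     ]] [[0.63303182 0.13923775 0.261     ]]
[[0.63196477 0.13916047 0.2645    ]] [[0.63260504 0.13919864 0.2645    ]]
tri [0.63343307 0.1393346  0.257634  ] [0.63344222 0.13927536 0.25763445]
normal [-0.15947573  0.98716584 -0.00843184] 99.17679617664857
```

```bash
python3 -m handwheel '[[-0.5,-2.5,0,-0.041],[-0.2,-3.3,-1,-0.041],[-0.2,-3.3,-1,-0.041],[-0.2,-3.3,-1,-0.041],[-0.2,-3.3,-1,-0.041],[-0.2,-3.3,-1,-0.041],[-0.2,-3.3,-1,-0.041],[-0.2,-3.3,-1,-0.041],[-0.2,-3.3,-1,-0.041],[-0.4,-3.4,-1,-0.041],[0,0,0,0],[0,0,0,0],[0,0,0,0]]'
python3 - <<'E'
from h import *
f=grab('wrist','w3.png'); R,t,K,d=cam(f); print(-R.T@t)
print(proj(f,[[.4765,-.193,.082],[.556,-.2128,.071]]))
E
```

```text
t: 3.65
eef_pos: [0.5048, -0.1998, 0.4131]
ee_rot: [-3.141, -0.001, -0.241]
force: [-0.3, 0.8, 0.7]
width: 0.0877
[ 0.57970105 -0.21765889  0.39273756]
[[319.50209187 256.70687663]
 [319.80794456 163.08453219]]
```

View pics/w3.png

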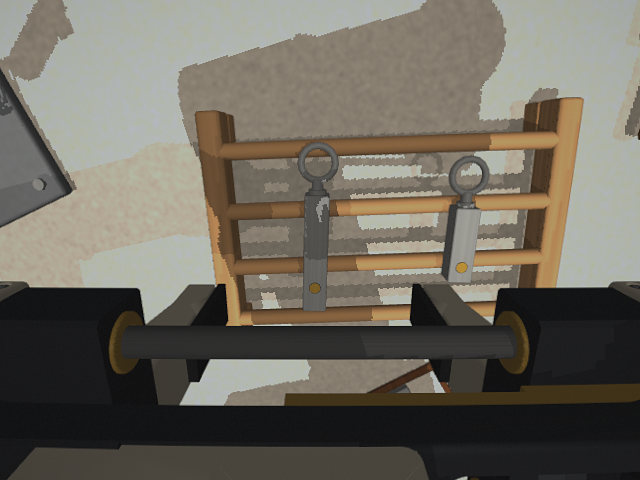

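The eye is at (318.5,163). The top of the bar runs from (317,195) to (314.5,309).

```bash
python3 - <<'E'
from h import *
f=dict(np.load('wrist.npz'))
im=cv2.resize(f['image'][130:330,260:380,::-1],None,fx=3,fy=3,interpolation=cv2.INTER_CUBIC);cv2.imwrite('pics/w3c.png',cv2.convertScaleAbs(im,alpha=1.5))
a,b=onz(f,[(317,195),(314.5,310)],.082);e=onz(f,[(318.5,163)],.071)
print(a,b,np.linalg.norm(a-b),np.arctan2(*(a-b)[1::-1]),(a+b)/2,e)
E
```

```text
[ 0.53126873 -0.20422655  0.082     ] [ 0.42608034 -0.17577542  0.082     ] 0.10896818588402359 -0.2641571432761366 [ 0.47867453 -0.19000099  0.082     ] [[ 0.5563409  -0.21171601  0.071     ]]
```

View pics/w3c.png

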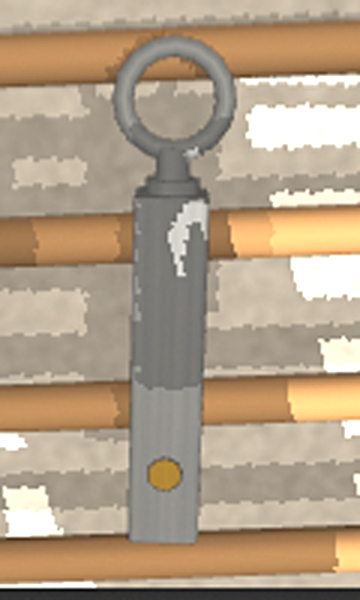

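```bash
python3 -m handwheel '[[0.1,0.1,0,-0.15],[0.1,0,0,-0.15],[0,0,0,-0.15],[0,0,0,-0.15],[0,0,0,-0.15],[0,0,0,-0.15],[0,0,0,-0.15],[0,0,0,-0.15],[0,0,0,-0.15],[0,0,0,-0.15],[0,0,0,-0.15],[0,0,0,-0.15],[0,0,0,-0.15],[0,0,0,-0.15],[0,0,0,-0.15],[0,0,0,-0.15],[0,0,0,-0.15],[0,0,0,-0.15],[0,0,0,-0.15],[0,0,0,-0.15]]'
python3 -m handwheel '[[0,0,0,-0.08],[0,0,0,-0.08],[0,0,0,0],[0,0,0,0]]'
python3 - <<'E'
from h import *
s=arm.get_state();print(s['eef_pos'],s['ee_rot'],s['q'])
f=grab('wrist','w4.png')
p=[s['eef_pos'][0],s['eef_pos'][1],.082];print(proj(f,[p,[.478,-.191,.082]]))
E
```

```text
t: 5.7
eef_pos: [0.507, -0.1981, 0.4132]
ee_rot: [3.141, 0.001, 3.037]
force: [-0.1, 0.4, -0.6]
width: 0.0873
t: 6.1
eef_pos: [0.5069, -0.1985, 0.413]
ee_rot: [3.141, 0.001, 2.885]
force: [0.2, -0.2, 0.2]
width: 0.0877
[ 0.50690479 -0.1984922   0.41300918] [3.14142441e+00 6.22079713e-04 2.88495305e+00] [-1.31737378e-02  1.38147471e-01 -2.64620874e-01 -1.44774985e-05
 -1.16738369e+00 -1.81425646e+00]
[[317.71341274 224.55066486]
 [317.58757391 190.62057949]]
```

View pics/w4.png

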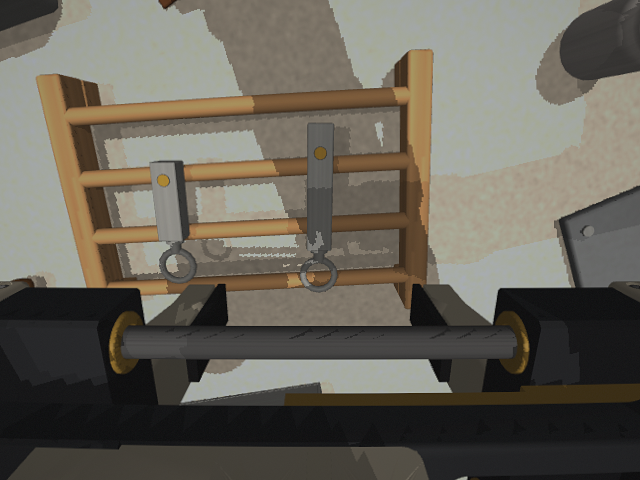

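```bash
python3 -m handwheel '[[0,0.1,-2.5,0],[0,0,-3,0],[0,0,-3,0],[0,0,-3,0],[0,0,-2.5,0],[0,0,-2,0],[0,0,-0.8,0],[0,0,-0.3,0],[0,0,0,0],[0,0,0,0]]' 0.35 60
```

```text
t: 7.15
eef_pos: [0.5072, -0.1982, 0.2427]
ee_rot: [3.141, 0.002, 2.882]
force: [0.4, -0.1, 0.5]
width: 0.0569
```

```bash
python3 -m handwheel '[[0,0,-0.1,0],[0,0,0,0],[0,0,0,0],[0,0,0,0],[0,0,0,0],[0,0,0,0],[0,0,0,0],[0,0,0,0]]' 1 60
python3 - <<'E'
from h import *
grab('side','s5.png');f=grab('wrist','w5.png')
s=cv2.imread('pics/s5.png')[240:440,270:470];cv2.imwrite('pics/s5c.png',cv2.resize(s,None,fx=3,fy=3))
E
```

```text
t: 7.95
eef_pos: [0.5068, -0.1982, 0.2408]
ee_rot: [-3.142, 0.0, 2.882]
force: [-0.4, 0.4, 1.3]
width: 0.0215
```

View pics/s5c.png

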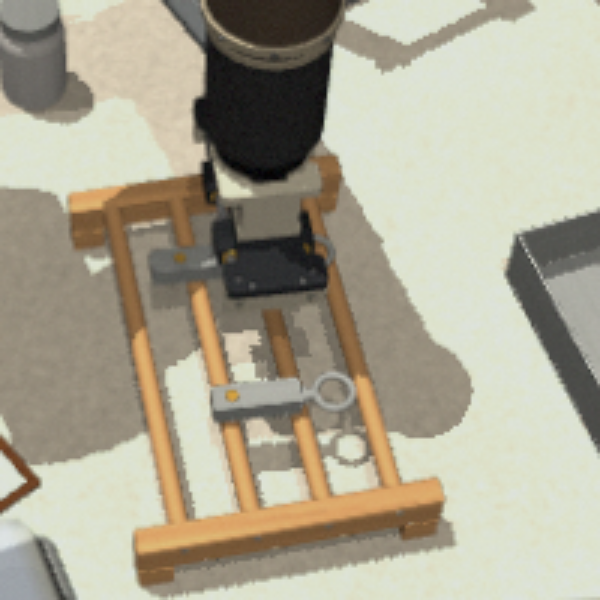

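View pics/w5.png

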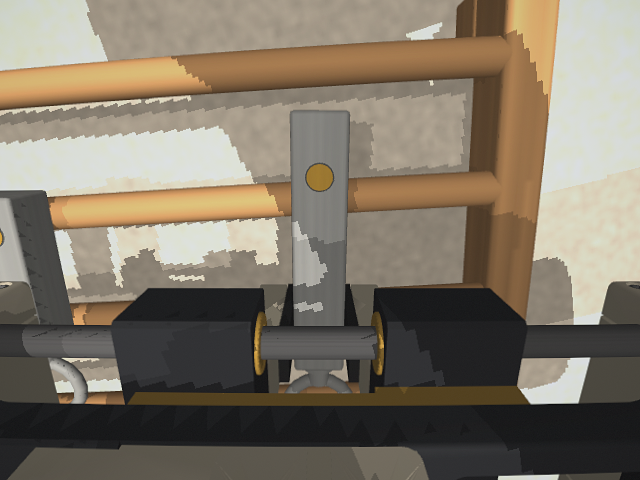

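```bash
python3 - <<'E'
from h import *
f=dict(np.load('wrist.npz'));s=arm.get_state()
t=onz(f,[(320,112)],.082)[0];g=s['eef_pos'];yaw=s['ee_rot'][2]-np.pi
u=np.array([np.cos(yaw),np.sin(yaw)]);v=t[:2]-g[:2];print(t,v@u,v@[-u[1],u[0]],'eye ahead of grasp',137+1000*(v@u))
E
python3 -m handwheel '[[0,0,0.5,0],[0,0,1.5,0],[0,0,3,0],[0,0,4,0],[0,0,4,0],[0,0,4,0],[0,0,3,0],[0,0,1,0],[0,0,0,0],[0,0,0,0]]'
python3 - <<'E'
from h import *
f=grab('wrist','w6.png');s=arm.get_state();g=s['eef_pos'];print(g,s['force'],s['width'])
p=bydepth(f,[(320,130),(320,170),(320,220),(320,270),(320,290)]);print(p-g)
E
```

```text
[ 0.42530796 -0.17532808  0.082     ] -0.08460518083009455 0.0011106910259515747 eye ahead of grasp 52.394819169905446
t: 9.05
eef_pos: [0.5062, -0.198, 0.4486]
ee_rot: [3.141, -0.003, 2.881]
force: [-0.1, -0.3, -5.5]
width: 0.0219
[ 0.50626979 -0.19797245  0.44826384] [-0.48944783  0.34026135 -2.94554459] 0.021687888071946087
[[-0.07594281  0.02149652 -0.15865334]
 [-0.06210881  0.01781672 -0.15722797]
 [-0.04336672  0.01284744 -0.15857812]
 [-0.02297034  0.00743668 -0.15928698]
 [-0.01488598  0.00528553 -0.15813856]]
```

View pics/w6.png

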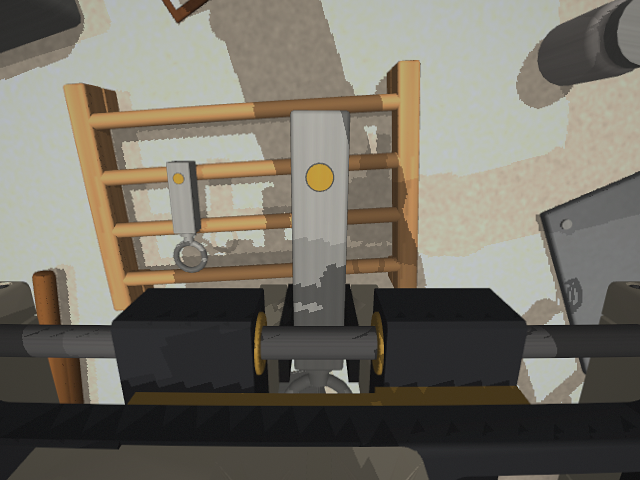

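```bash
python3 -m handwheel '[[-0.5,1.5,0.5,0.0425],[-0.5,3,0.5,0.0425],[-0.5,3.5,0.5,0.0425],[-0.5,3.5,0.5,0.0425],[-0.6,3.5,0,0.0425],[0,3.5,0,0.0425],[0,3.5,0,0.0425],[0,3.5,0,0.0425],[0,3.5,0,0.0425],[0,1.5,0,0.0425],[0,0.3,0,0],[0,0,0,0],[0,0,0,0]]'
python3 - <<'E'
from h import *
s=arm.get_state();print(s['eef_pos'],s['ee_rot'],s['force'],s['width'])
f=grab('side','s7.png');t=grab('top','t7.png')
a=cv2.resize(f['image'][60:240,260:400,::-1],None,fx=3.2,fy=3.2,interpolation=cv2.INTER_CUBIC)
b=cv2.resize(t['image'][100:260,220:340,::-1],None,fx=2.9,fy=2.9,interpolation=cv2.INTER_CUBIC)
B=np.zeros((576,800,3),np.uint8);B[:a.shape[0],:448]=a;B[:464,450:450+348]=cv2.convertScaleAbs(b,alpha=1.6);cv2.imwrite('pics/c7.png',B)
E
```

```text
t: 10.4
eef_pos: [0.4806, 0.1092, 0.4703]
ee_rot: [-3.141, -0.001, -2.977]
force: [0.5, -0.1, -4.2]
width: 0.0216
[0.48058734 0.10921392 0.470274  ] [-3.14111197e+00 -8.96685506e-04 -2.97741086e+00] [ 0.52246492 -0.14339442 -4.21833818] 0.021638273262605427
```

View pics/c7.png

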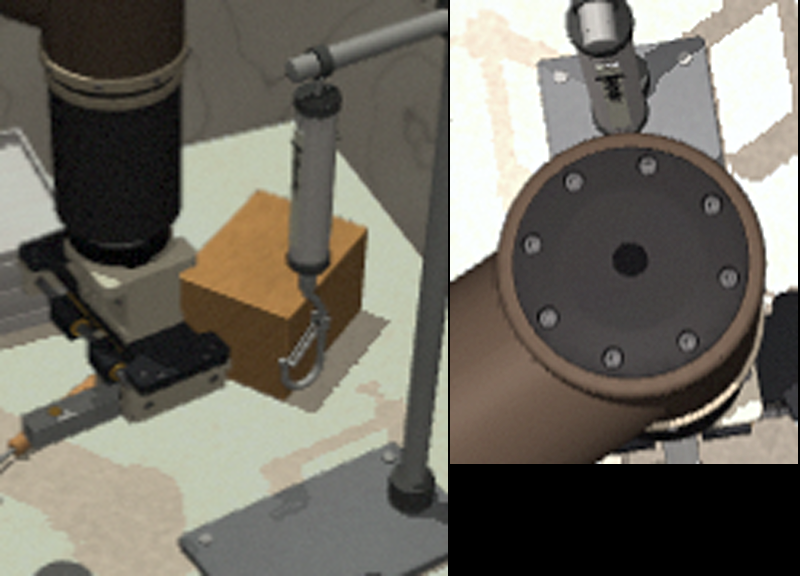

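```bash
python3 - <<'E'
from h import *
for n in('top','side'):
    f=dict(np.load(n+'.npz'))
    vv,uu=np.mgrid[0:480,0:640];uv=np.c_[uu.ravel(),vv.ravel()]
    o,d=ray(f,uv);P=o+d*f['depth'].reshape(-1,1);ok=f['depth'].ravel()>0
    u=np.array([np.cos(.163),np.sin(.163)]);w=np.array([-u[1],u[0]])
    r=P[:,:2]-[.653,.1425];X=1000*r@u;Y=1000*r@w;Z=1000*P[:,2]
    m=ok&(abs(Y)<70)&(X>-60)&(X<60)&(Z>280)
    for lo in range(280,600,20):
        k=m&(Z>=lo)&(Z<lo+20)&(abs(Y)<25)
        if k.sum(): print(n,lo,k.sum(),'X',np.percentile(X[k],[0,5,50,95]).round(),'Y',np.percentile(Y[k],[5,95]).round())
    r=P[:,:2]-[.4806,.1092];X=1000*r@u;Y=1000*r@w
    for lo in range(280,800,20):
        k=ok&(np.hypot(X,Y)<130)&(Z>=lo)&(Z<lo+20)
        if k.sum()>20: print(' arm',n,lo,k.sum(),'X',np.percentile(X[k],[1,99]).round(),'Y',np.percentile(Y[k],[1,99]).round())
E
```

```text
top 360 76 X [-19. -18. -15.  -3.] Y [-17.  15.]
top 380 57 X [-20. -19. -16.  -7.] Y [-16.  13.]
top 400 63 X [-19. -19. -16.  -7.] Y [-15.  12.]
top 420 68 X [-20. -19. -16.  -9.] Y [-14.  13.]
top 440 75 X [-20. -19. -16.  -7.] Y [-15.  12.]
top 460 85 X [-21. -20. -16.  -7.] Y [-15.  13.]
top 480 91 X [-19. -19. -16.  -8.] Y [-14.  12.]
top 500 165 X [-20. -19.  -9.   5.] Y [-17.  15.]
top 520 18 X [-27. -26.  -8.   1.] Y [-14.  15.]
top 540 778 X [-28. -26.  11.  54.] Y [-9.  8.]
top 560 1 X [-1. -1. -1. -1.] Y [1. 1.]
 arm top 300 338 X [-86. -33.] Y [-12.  10.]
 arm top 360 73 X [-40. -10.] Y [-87.  40.]
 arm top 380 177 X [-40.  33.] Y [-97.  35.]
 arm top 400 860 X [-39.  35.] Y [-97. -54.]
 arm top 440 95 X [-40. -11.] Y [-51. -24.]
 arm top 460 67 X [-40. -15.] Y [-51. -27.]
 arm top 480 29 X [-47. -29.] Y [-37.  17.]
 arm top 500 43 X [-47. -26.] Y [-39.  15.]
 arm top 520 41 X [-47. -30.] Y [-36.  14.]
 arm top 540 30 X [-47. -39.] Y [-27.  11.]
 arm top 620 193 X [-53.  -1.] Y [-53.   5.]
 arm top 640 59 X [-49. -22.] Y [-45.  -3.]
 arm top 660 213 X [-95. -29.] Y [-41.
[... 1145 characters left out ...]
5.   5.]
 arm side 440 402 X [-42.  36.] Y [-54.  10.]
 arm side 460 179 X [-39.  25.] Y [-49.   7.]
 arm side 480 201 X [-48.  30.] Y [-48.  16.]
 arm side 500 286 X [-48.  29.] Y [-48.  13.]
 arm side 520 286 X [-47.  29.] Y [-48.  12.]
 arm side 540 285 X [-47.  28.] Y [-49.  11.]
 arm side 560 302 X [-47.  29.] Y [-49.  11.]
 arm side 580 293 X [-46.  29.] Y [-49.   9.]
 arm side 600 298 X [-51.  32.] Y [-52.  11.]
 arm side 620 436 X [-77.  39.] Y [-53.  88.]
 arm side 640 552 X [-92.  38.] Y [-50.  88.]
 arm side 660 685 X [-94.  38.] Y [-51.  86.]
 arm side 680 803 X [-92.  34.] Y [-51.  94.]
 arm side 700 1034 X [-82.  33.] Y [-50. 119.]
 arm side 720 1017 X [-48.  42.] Y [-49.  41.]
```

The wrist is 47 mm in radius and the stand's arm end overhangs about 27 mm, so my present grip (eye 52 mm ahead) leaves no clearance. I'll put the weight back on the rack and regrip it about 12 mm farther back.

```bash
python3 -m handwheel '[[0.4,-1.5,0,-0.0425],[0.4,-3,0,-0.0425],[0.4,-3.5,0,-0.0425],[0.4,-3.5,0,-0.0425],[0.5,-3.5,0,-0.0425],[0.5,-3.5,0,-0.0425],[0,-3.5,0,-0.0425],[0,-3.5,-2,-0.0425],[0,-3.5,-4,-0.0425],[0,-1.7,-4,-0.0425],[0,0,-4,0],[0,0,-2.5,0],[0,0,0,0],[0,0,0,0]]'
```

```text
t: 11.9
eef_pos: [0.507, -0.1957, 0.3088]
ee_rot: [-3.141, 0.0, 2.881]
force: [0.2, 0.5, -2.6]
width: 0.0214
```

```bash
python3 -m handwheel '[[0,-0.2,-2.5,0],[0,0,-2.5,0],[0,0,-1.2,0],[0,0,-0.4,0],[0,0,0,0],[0,0,-0.1,0],[0,0,0,0],[0,0,0,0]]'
```

```text
t: 12.7
eef_pos: [0.507, -0.1971, 0.2418]
ee_rot: [3.141, 0.001, 2.882]
force: [0.0, 0.2, -4.3]
width: 0.0216
```

```bash
python3 -m handwheel '[[0,0,-0.1,0],[0,0,0,0],[0,0,0,0]]'
python3 -m handwheel '[[0,0,0,0],[0,0,0,0],[0,0,0,0],[-0.4,0.1,0,0],[-0.4,0.1,0,0],[-0.3,0.1,0,0],[0,0,0,0],[0,0,0,0]]' 0.6
python3 - <<'E'
from h import *
f=grab('wrist','w8.png');s=arm.get_state();print(s['eef_pos'],s['force'],s['width'])
E
```

```text
t: 13.0
eef_pos: [0.5071, -0.1971, 0.2407]
ee_rot: [3.142, 0.001, 2.882]
force: [-0.9, 1.7, 4.0]
width: 0.0214
t: 13.8
eef_pos: [0.4957, -0.1941, 0.2402]
ee_rot: [3.142, 0.0, 2.882]
force: [-0.0, 0.4, -0.3]
width: 0.0351
[ 0.49583209 -0.19408297  0.2401465 ] [-0.18888506 -0.50883719  0.24831852] 0.03512698614684886
```

View pics/w8.png

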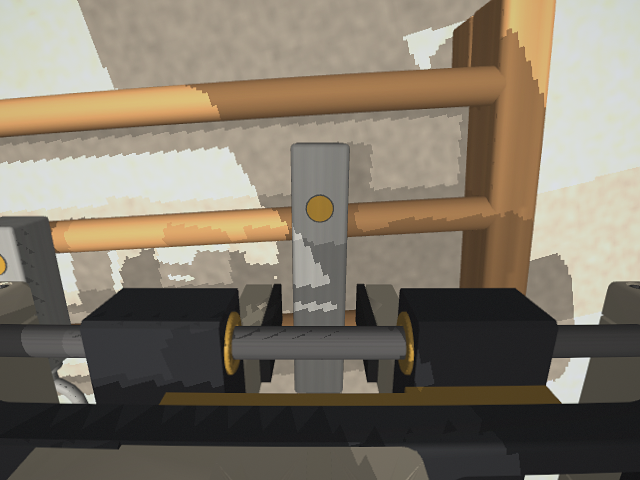

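```bash
python3 -m handwheel '[[0,0,0,0],[0,0,0,0],[0,0,0,0],[0,0,0,0],[0,0,0,0],[0,0,0.5,0],[0,0,1.5,0],[0,0,3,0],[0,0,4,0],[0,0,4,0],[0,0,4,0],[0,0,3,0],[0,0,1,0],[0,0,0,0],[0,0,0,0]]' 1 60
python3 - <<'E'
from h import *
f=grab('wrist','w9.png');s=arm.get_state();g=s['eef_pos'];print(g,s['force'],s['width'])
cv2.imwrite('pics/w9c.png',cv2.resize(f['image'][80:400,240:400,::-1],None,fx=1.8,fy=1.8))
yaw=s['ee_rot'][2]-np.pi;u=np.array([np.cos(yaw),np.sin(yaw)])
p=bydepth(f,[(320,v) for v in range(146,290,20)])-g;print(np.c_[p[:,:2]@u,p[:,2]].round(4))
for v in(142,144):
  t=onz(f,[(320,v)],g[2]-.158)[0]; print('eye ahead',137+1000*((t-g)[:2]@u))
E
```

```text
t: 15.35
eef_pos: [0.4952, -0.1939, 0.4481]
ee_rot: [3.141, -0.003, 2.881]
force: [-0.6, -0.5, -4.8]
width: 0.0214
[ 0.49523346 -0.19391351  0.44772844] [-0.08703182 -0.17116293 -5.42134197] 0.02137765800803188
[[-0.0733 -0.1573]
 [-0.066  -0.1576]
 [-0.0584 -0.1592]
 [-0.0508 -0.1582]
 [-0.043  -0.1576]
 [-0.0341 -0.1601]
 [-0.0263 -0.1582]
 [-0.0175 -0.1583]]
eye ahead 62.322812722951454
eye ahead 63.03454205928779
```

View pics/w9c.png

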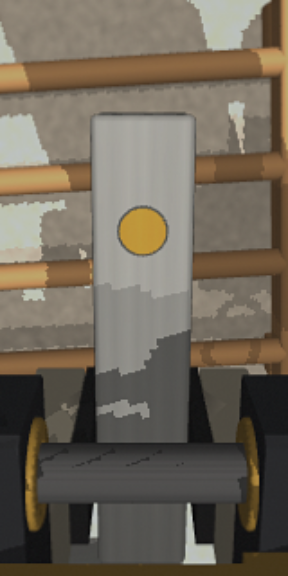

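```bash
python3 -m handwheel '[[-0.4,1.5,0.5,0.0425],[-0.4,3,0.5,0.0425],[-0.4,3.5,0.5,0.0425],[-0.4,3.5,0.5,0.0425],[-0.4,3.5,0,0.0425],[0,3.5,0,0.0425],[0,3.5,0,0.0425],[0,3.5,0,0.0425],[0,3.5,0,0.0425],[0,1.8,0,0.0425],[0,0,0,0],[0,0,0,0]]'
python3 - <<'E'
from h import *
s=arm.get_state();print(s['eef_pos'],s['ee_rot'][2]+np.pi,s['width'])
E
```

```text
t: 16.6
eef_pos: [0.4756, 0.1142, 0.4683]
ee_rot: [-3.14, -0.003, -2.976]
force: [-0.1, -0.4, -4.0]
width: 0.0215
[0.47556632 0.11424733 0.46827736] 0.16536493040420153 0.021544899980944106
```

```bash
python3 -m handwheel '[[1.5,0.2,-1,0],[2.5,0.4,-1,0],[2,0.3,-0.2,0],[1.2,0.2,0,0],[0,0,0,0],[0,0,0,0],[0,0,0,0]]'
python3 - <<'E'
from h import *
s=arm.get_state();print(s['eef_pos'],s['ee_rot'][2]+np.pi,s['force'])
f=grab('side','s10.png')
cv2.imwrite('pics/s10c.png',cv2.resize(f['image'][70:230,290:410,::-1],None,fx=3.7,fy=3.7,interpolation=cv2.INTER_CUBIC))
g=s['eef_pos'];u=np.array([np.cos(.165),np.sin(.165)])
e=np.r_[g[:2]+.0635*u,g[2]-.169];print('eye est',e,proj(f,[e]))
E
```

```text
t: 17.3
eef_pos: [0.5471, 0.1245, 0.4483]
ee_rot: [3.141, -0.0, -2.977]
force: [-0.3, 0.8, -3.0]
width: 0.0218
[0.54713453 0.12447589 0.44826114] 0.16439750709877243 [-0.29002269  0.84653531 -2.96777224]
eye est [0.60977209 0.13490591 0.27926114] [[340.99578733 169.65512564]]
```

View pics/s10c.png

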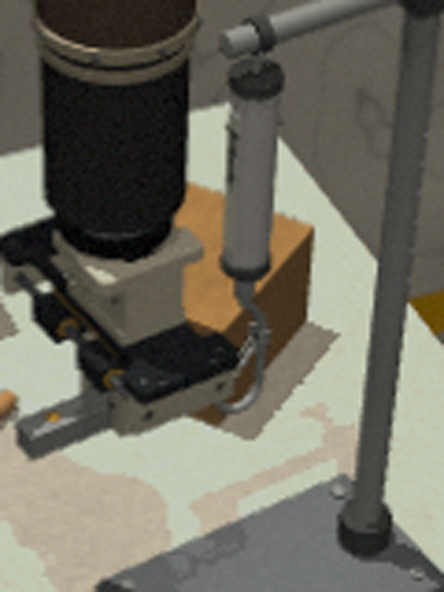

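```bash
python3 -m handwheel '[[1,0.2,0,0],[0.8,0.1,-0.1,0],[0.3,0.1,-0.1,0],[0,0,0,0],[0,0,0,0],[0,0,0,0]]'
python3 - <<'E'
from h import *
s=arm.get_state();print(s['eef_pos'],s['ee_rot'][2]+np.pi,s['force'])
f=grab('side','s11.png')
cv2.imwrite('pics/s11c.png',cv2.resize(f['image'][70:230,290:410,::-1],None,fx=3.7,fy=3.7,interpolation=cv2.INTER_CUBIC))
g=s['eef_pos'];u=np.array([np.cos(.165),np.sin(.165)])
e=np.r_[g[:2]+.0635*u,g[2]-.169];print('eye est',e,proj(f,[e]))
E
```

```text
t: 17.95
eef_pos: [0.5686, 0.1289, 0.446]
ee_rot: [-3.142, -0.0, -2.977]
force: [-0.4, -0.0, -4.2]
width: 0.0217
[0.56862799 0.1288635  0.44597865] 0.16477025517287514 [-0.35429417 -0.01514375 -4.1970252 ]
eye est [0.63126555 0.13929352 0.27697865] [[347.75678789 167.29665414]]
```

View pics/s11c.png

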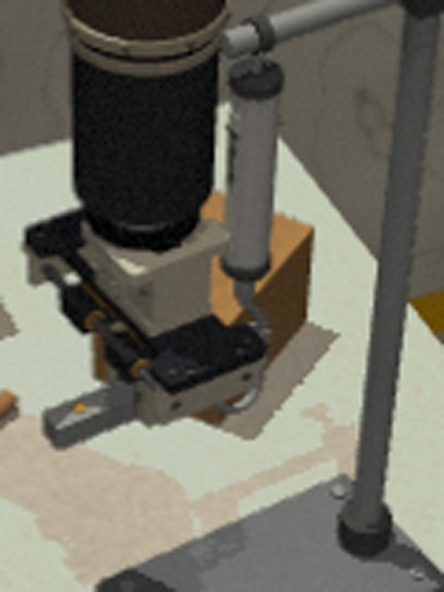

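```bash
python3 -m handwheel '[[0,0,-0.3,0],[0,0,-0.4,0],[0,0,-0.4,0],[0,0,-0.3,0],[0,0,0,0],[0,0,0,0]]'
python3 - <<'E'
from h import *
s=arm.get_state();print(s['eef_pos'],s['force'],s['moment'],s['width'])
E
```

```text
t: 18.6
eef_pos: [0.5686, 0.1288, 0.432]
ee_rot: [-3.141, -0.001, -2.977]
force: [-2.2, -0.9, -1.9]
width: 0.0216
[0.56858036 0.12879772 0.43196169] [-2.23464706 -0.89427215 -1.93261762] [-0.06607819  0.47714886 -0.02474835] 0.021569589825051347
```

```bash
python3 -m handwheel '[[0,0,-0.4,0],[0,0,-0.4,0],[0,0,-0.4,0],[0,0,-0.3,0],[0,0,0,0],[0,0,0,0]]'
python3 - <<'E'
from h import *
s=arm.get_state();print(s['eef_pos'],s['force'],s['moment'],s['width'])
f=grab('wrist','w12.png')
g=s['eef_pos'];u=np.array([np.cos(.165),np.sin(.165)])
p=bydepth(f,[(320,v) for v in range(150,290,20)])-g;print(np.c_[p[:,:2]@u,p[:,2]].round(4))
f=grab('side','s12.png')
cv2.imwrite('pics/s12c.png',cv2.resize(f['image'][70:230,290:410,::-1],None,fx=3.7,fy=3.7,interpolation=cv2.INTER_CUBIC))
E
```

```text
t: 19.2
eef_pos: [0.5689, 0.1289, 0.4173]
ee_rot: [-3.142, 0.0, -2.977]
force: [-3.3, -1.6, 0.3]
width: 0.0215
[0.56885776 0.1288988  0.41725436] [-3.29902745 -1.57706381  0.28498874] [-0.17481126  0.44127264 -0.08765531] 0.021485099898763144
[[-0.071  -0.1581]
 [-0.0637 -0.1583]
 [-0.0561 -0.1588]
 [-0.0483 -0.1591]
 [-0.0405 -0.1586]
 [-0.0322 -0.1587]
 [-0.0233 -0.1595]]
```

View pics/s12c.png

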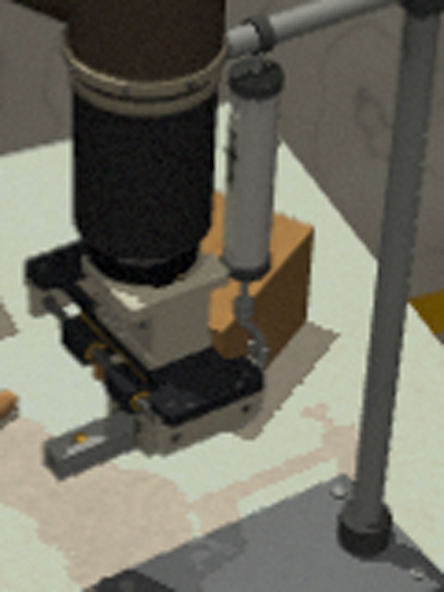

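View pics/w12.png

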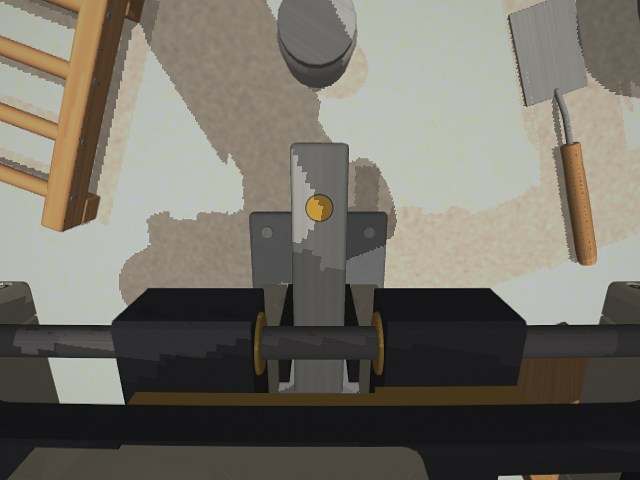

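```bash
python3 - <<'E'
from h import *
g=arm.get_state()['eef_pos']
for n in('side',):
    f=dict(np.load(n+'.npz'))
    vv,uu=np.mgrid[0:480,0:640];uv=np.c_[uu.ravel(),vv.ravel()]
    o,d=ray(f,uv);P=o+d*f['depth'].reshape(-1,1);ok=f['depth'].ravel()>0
    u=np.array([np.cos(.165),np.sin(.165)]);w=np.array([-u[1],u[0]])
    r=P[:,:2]-g[:2];X=1000*r@u;Y=1000*r@w;Z=1000*P[:,2]
    for lo in range(500,640,6):
        k=ok&(np.hypot(X,Y)<62)&(Z>=lo)&(Z<lo+6)
        R=np.hypot(X,Y)
        k1=ok&(X>40)&(X<100)&(abs(Y)<14)&(Z>=lo)&(Z<lo+6)
        print(lo,k.sum(),'R',np.percentile(R[k],[50,80,95]).round(1) if k.sum() else '', 'arm X',k1.sum(),np.sort(X[k1])[:4].round(1),np.percentile(Y[k1],[5,95]).round() if k1.sum() else '')
print(1000*((np.array([.653,.1425])-g[:2])@u))
E
```

```text
500 94 R [45.8 47.5 49.2] arm X 9 [66.7 66.7 66.9 67.1] [-12.  -4.]
506 74 R [46.3 48.2 49.9] arm X 18 [64.4 65.3 65.8 67.9] [-13.   3.]
512 79 R [46.2 47.8 49.1] arm X 68 [67.1 67.7 68.  68.2] [-12.   9.]
518 74 R [46.9 48.  50.1] arm X 15 [63.7 73.1 78.  81.1] [-12.   8.]
524 90 R [47.2 49.4 50.6] arm X 5 [80.9 81.8 82.  83.9] [-6.  2.]
530 91 R [47.5 49.2 51.2] arm X 4 [79.3 81.  81.1 81.1] [-9. -4.]
536 85 R [47.2 48.6 50.9] arm X 16 [60.3 61.  62.8 66.8] [-13.  -5.]
542 67 R [48.1 49.7 52.1] arm X 35 [58.6 59.3 59.9 62.5] [-13.  -6.]
548 110 R [48.5 50.3 53.8] arm X 63 [57.8 59.5 60.8 60.8] [-13.   3.]
554 45 R [49.1 50.6 51.8] arm X 19 [66.1 72.3 78.8 79.2] [-11.   2.]
560 90 R [51.5 52.9 54.8] arm X 0 [] 
566 144 R [50.5 52.8 54.5] arm X 0 [] 
572 99 R [49.2 51.  52.5] arm X 0 [] 
578 104 R [49.2 50.7 52.7] arm X 0 [] 
584 96 R [49.2 51.1 53.5] arm X 0 [] 
590 107 R [49.1 51.  53. ] arm X 0 [] 
596 105 R [48.7 51.1 56.1] arm X 0 [] 
602 110 R [49.2 51.6 53.8] arm X 0 [] 
608 112 R [49.2 51.6 57. ] arm X 0 [] 
614 114 R [49.6 51.5 58.8] arm X 0 [] 
620 121 R [48.6 51.6 56.9] arm X 0 [] 
626 112 R [49.1 52.  59.1] arm X 0 [] 
632 131 R [49.3 51.9 58.2] arm X 0 [] 
638 113 R [50.1 51.6 58.2] arm X 0 [] 
85.25180015439773
```

```bash
python3 -m handwheel '[[-0.1,0,-0.4,0],[-0.1,0,-0.4,0],[0,0,-0.3,0],[0,0,0,0],[0,0,0,0]]'
python3 - <<'E'
from h import *
s=arm.get_state();print(s['eef_pos'],s['force'],s['moment'],s['width'])
E
```

```text
t: 19.8
eef_pos: [0.5666, 0.1288, 0.4057]
ee_rot: [-3.141, -0.001, -2.977]
force: [-2.6, -1.3, 1.3]
width: 0.0214
[0.56660191 0.12880323 0.40574708] [-2.63468738 -1.2842077   1.26133644] [-0.41741332  0.63094256 -0.04623351] 0.021379496047269287
```

```bash
python3 -m handwheel '[[0,0,-0.4,0],[0,0,-0.4,0],[0,0,0,0],[0,0,0,0]]'
python3 - <<'E'
from h import *
s=arm.get_state();print(s['eef_pos'],s['force'],s['moment'],s['width'])
E
```

```text
t: 20.2
eef_pos: [0.5669, 0.129, 0.3981]
ee_rot: [3.142, 0.0, -2.977]
force: [-2.9, -0.9, 2.2]
width: 0.0216
[0.56685181 0.1290185  0.39811576] [-2.88716836 -0.8565656   2.24707119] [-0.20309803  0.35335811 -0.07668077] 0.021646619505075612
```

```bash
python3 -m handwheel '[[0,0,-0.3,0],[0,0,-0.2,0],[0,0,0,0]]'
python3 - <<'E'
from h import *
s=arm.get_state();print(s['eef_pos'],s['force'],s['moment'],s['width'])
f=grab('wrist','w13.png')
g=s['eef_pos'];u=np.array([np.cos(.165),np.sin(.165)])
p=bydepth(f,[(320,v) for v in range(150,290,20)])-g;print(np.c_[p[:,:2]@u,p[:,2]].round(4))
f=grab('side','s13.png')
cv2.imwrite('pics/s13c.png',cv2.resize(f['image'][70:230,290:410,::-1],None,fx=3.7,fy=3.7,interpolation=cv2.INTER_CUBIC))
E
```

```text
t: 20.5
eef_pos: [0.5674, 0.1292, 0.3928]
ee_rot: [3.141, 0.002, -2.977]
force: [3.8, 0.0, -2.0]
width: 0.0217
[0.56744305 0.12917905 0.39277456] [ 3.82721483  0.01681132 -2.02033074] [ 0.03284055 -1.99450645 -0.03068138] 0.021659987750887046
[[-0.0708 -0.1597]
 [-0.0635 -0.1593]
 [-0.077  -0.0205]
 [-0.0483 -0.1586]
 [-0.0403 -0.1585]
 [-0.0319 -0.1589]
 [-0.0234 -0.159 ]]
```

View pics/s13c.png

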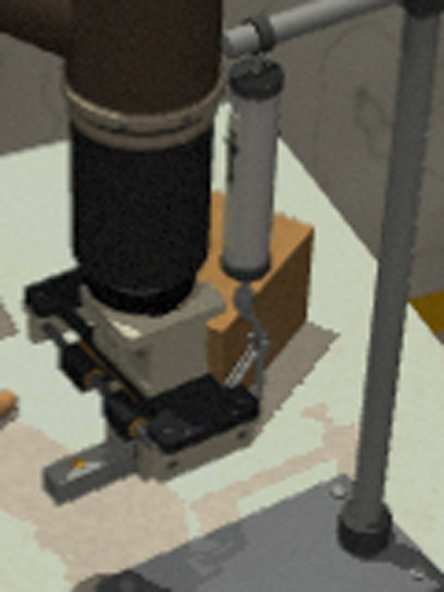

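```bash
python3 -m handwheel '[[0,0,0,0],[0,0,0,0]]'
python3 - <<'E'
from h import *
s=arm.get_state();print(s['eef_pos'],s['force'],s['moment'],s['width'])
f=grab('top','t14.png')
# elastic pendulum sim
m,mh,l=.42,.05,.09;k=294;I=m*(.11**2/12)
def sim(ph0,y0):
    ph,w,y,v=ph0,0,y0,0;dt=1e-4;mx=0
    for i in range(20000):
        # unknown acc: ydd, phdd ; y down, com x=l sin, yc=y+l cos
        A=np.array([[m+mh,-m*l*np.sin(ph)],[-m*l*np.sin(ph),I+m*l*l]])
        b=np.array([(m+mh)*9.81-k*(y+mh*9.81/k)+m*l*np.cos(ph)*w*w-1*v,-m*9.81*l*np.sin(ph)-.003*w])
        a=np.linalg.solve(A,b);v+=a[0]*dt;w+=a[1]*dt;y+=v*dt;ph+=w*dt;mx=max(mx,y)
    return mx
for d in(40,50,60,70,90):
    print(d,[round(1e3*sim(np.radians(d),y),1) for y in(.004,.008,.014)])
E
```

```text
t: 20.8
eef_pos: [0.5673, 0.1291, 0.3934]
ee_rot: [3.141, 0.002, -2.977]
force: [4.5, -0.2, -1.5]
width: 0.0218
[0.56734209 0.12910129 0.39336731] [ 4.51440792 -0.19221736 -1.5170315 ] [ 0.05885412 -2.35959391 -0.117625  ] 0.021775563866665938
40 [np.float64(21.6), np.float64(23.0), np.float64(25.4)]
50 [np.float64(26.2), np.float64(27.4), np.float64(29.6)]
60 [np.float64(30.6), np.float64(31.1), np.float64(33.0)]
70 [np.float64(34.2), np.float64(33.6), np.float64(34.7)]
90 [np.float64(41.3), np.float64(39.7), np.float64(37.8)]
```

```bash
python3 -m handwheel '[[0.2,0,0.2,0],[0.1,0,0.1,0],[0,0,0,0],[0,0,0,0]]'
python3 - <<'E'
from h import *
s=arm.get_state();print(s['eef_pos'],s['force'],s['moment'],s['width'])
f=grab('top','t14.png');f=grab('side','s14.png')
a=cv2.resize(f['image'][60:240,290:410,::-1],None,fx=3.2,fy=3.2,interpolation=cv2.INTER_CUBIC);cv2.imwrite('pics/s14c.png',a)
E
```

```text
t: 21.25
eef_pos: [0.5695, 0.1288, 0.3957]
ee_rot: [-3.142, -0.001, -2.977]
force: [1.4, 0.3, -1.9]
width: 0.0213
[0.56954551 0.1288349  0.39572479] [ 1.44160474  0.33485597 -1.88767483] [ 0.07465705 -0.48301625 -0.03043164] 0.021322275677448686
```

View pics/s14c.png

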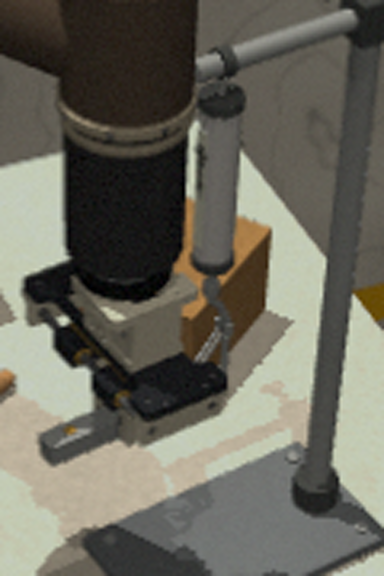

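View pics/t14.png

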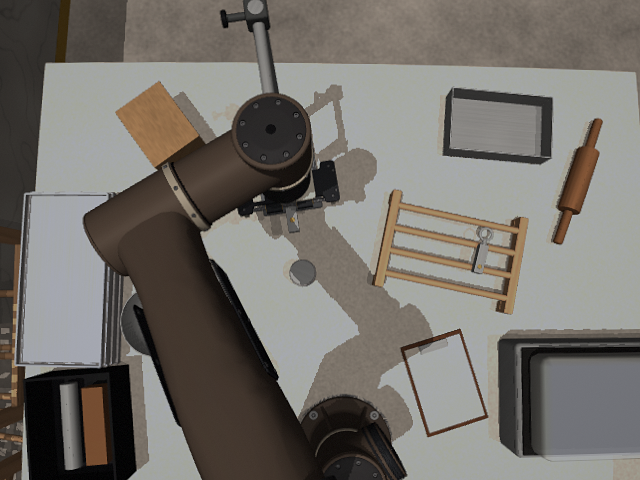

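The eye snapped in: the force fell and the hook sprang back up. The tool can't come any closer to the stand arm, so I'll loosen the grip, slide the pads towards the tail with the ring held by the hook, and then lower the bar gently.

```bash
cat > chk.py <<'E'
from h import *
s=arm.get_state();print(s['t'],s['eef_pos'].round(4),s['force'].round(1),s['moment'].round(2),round(s['width'],4))
f=grab('wrist','wchk%d.png'%int(s['t']*100))
g=s['eef_pos'];u=np.array([np.cos(.165),np.sin(.165)]);w=np.array([-u[1],u[0]])
vv,uu=np.mgrid[20:290:4,312:328:3];uv=np.c_[uu.ravel(),vv.ravel()]
p=bydepth(f,uv)-g;A=p[:,:2]@u;Z=p[:,2]
k=(Z<-.12)&(Z>-.26)&(A>-.14)&(abs(p[:,:2]@w)<.012)
c=np.polyfit(A[k],Z[k],1)
for _ in range(3):
    r=Z-np.polyval(c,A);k2=k&(abs(r)<.005);c=np.polyfit(A[k2],Z[k2],1)
print('tilt deg',np.degrees(np.arctan(c[0])).round(1),'top z at tool axis',c[1].round(4),'tail at',A[k2].min().round(4),'n',k2.sum())
E
python3 -m handwheel '[[0,0,0,0],[0,0,0,0],[0,0,0,0]]' 1 8; python3 chk.py
```

```text
t: 21.65
eef_pos: [0.5696, 0.1289, 0.3957]
ee_rot: [-3.142, -0.001, -2.977]
force: [0.5, -0.3, -4.1]
width: 0.022
21.65 [0.5696 0.1289 0.3957] [ 0.5 -0.3 -4.1] [ 0.06 -0.25  0.01] 0.022
tilt deg 4.7 top z at tool axis -0.1586 tail at -0.0732 n 222
```

```bash
python3 -m handwheel '[[-0.3,-0.05,-0.1,0],[-0.4,-0.07,-0.1,0],[-0.4,-0.07,-0.1,0],[0,0,0,0]]'; python3 chk.py
```

```text
t: 22.1
eef_pos: [0.5603, 0.1275, 0.3947]
ee_rot: [3.141, 0.007, -2.976]
force: [9.3, 0.2, -3.7]
width: 0.0217
22.1 [0.5603 0.1275 0.3947] [ 9.3  0.2 -3.7] [ 0.31 -3.62 -0.05] 0.0217
tilt deg 7.1 top z at tool axis -0.1604 tail at -0.0671 n 203
```

```bash
python3 -m handwheel '[[0,0,0,0],[-0.3,-0.05,-0.2,0],[-0.3,-0.05,-0.2,0],[-0.4,-0.06,-0.2,0],[0,0,0,0]]' 1 5; python3 chk.py
```

```text
t: 22.65
eef_pos: [0.5494, 0.1257, 0.3879]
ee_rot: [3.141, 0.004, -2.976]
force: [5.8, 0.0, -2.7]
width: 0.022
22.65 [0.5494 0.1257 0.3879] [ 5.8  0.  -2.7] [ 0.25 -2.13 -0.05] 0.022
tilt deg 13.3 top z at tool axis -0.1668 tail at -0.0549 n 160
```

```bash
python3 -m handwheel '[[0,0,0,0],[0,0,0,0],[-0.4,-0.06,-0.1,0],[-0.5,-0.08,-0.1,0],[-0.4,-0.06,-0.1,0],[0,0,0,0]]' 1 11; python3 chk.py
```

```text
t: 23.3
eef_pos: [0.5386, 0.1245, 0.387]
ee_rot: [3.14, 0.012, -2.976]
force: [14.4, 1.5, -0.6]
width: 0.0221
23.3 [0.5386 0.1245 0.387 ] [14.4  1.5 -0.6] [ 0.53 -5.55 -0.13] 0.0221
tilt deg 11.8 top z at tool axis -0.1691 tail at -0.0451 n 131
```

```bash
python3 -m handwheel '[[0.4,0.07,-0.1,0],[0.3,0.05,-0.3,0],[0.3,0.05,-0.5,0],[0.3,0.05,-0.6,0],[0.3,0.05,-0.7,0],[0,0,0,0]]' 1 7; python3 chk.py
```

```text
t: 23.95
eef_pos: [0.5518, 0.1261, 0.3604]
ee_rot: [-3.141, -0.002, -2.977]
force: [0.7, 0.1, -2.8]
width: 0.0219
23.95 [0.5518 0.1261 0.3604] [ 0.7  0.1 -2.8] [ 0.09 -0.61  0.02] 0.0219
tilt deg 33.6 top z at tool axis -0.1661 tail at -0.1354 n 170
```

```bash
python3 - <<'E'
from h import *
f=arm.grab_frame('side');im=cv2.resize(f['image'][60:240,280:420,::-1],None,fx=3.3,fy=3.3,interpolation=cv2.INTER_CUBIC)
w=dict(np.load('wrist.npz'))['image'][:,200:440,::-1]
B=np.zeros((600,720,3),np.uint8);B[:im.shape[0],:462]=im;B[:480,470:710]=w;cv2.imwrite('pics/c15.png',B)
E
```

```text
(no output)
```

View pics/c15.png

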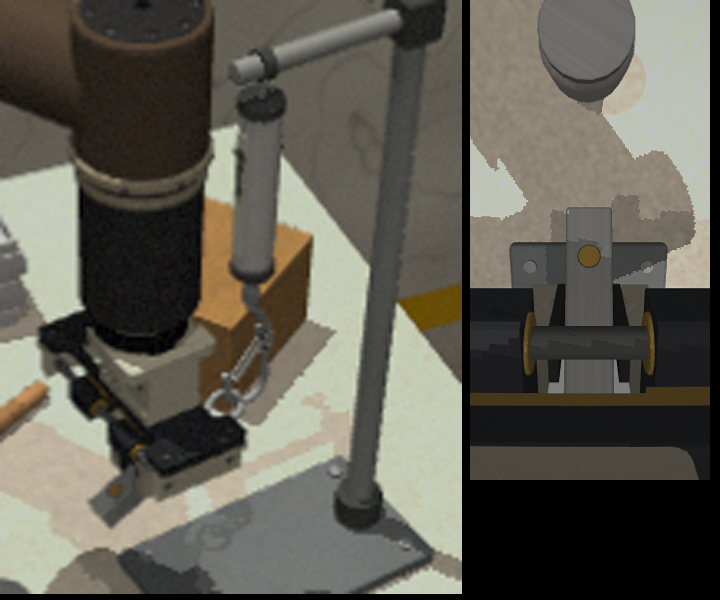

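```bash
python3 -m handwheel '[[0.4,0.07,-0.4,0],[0.4,0.07,-0.5,0],[0.2,0.03,-0.5,0],[0,0,-0.2,0],[0,0,0,0]]' 1 7; python3 chk.py
python3 - <<'E'
from h import *
s=arm.get_state();r=s['eef_pos'][:2]-[.653,.1425];print('Xtool',r@[np.cos(.165),np.sin(.165)])
f=arm.grab_frame('side');im=cv2.resize(f['image'][60:240,280:420,::-1],None,fx=3.3,fy=3.3,interpolation=cv2.INTER_CUBIC)
w=dict(np.load('wrist.npz'))['image'][:,200:440,::-1]
B=np.zeros((600,720,3),np.uint8);B[:im.shape[0],:462]=im;B[:480,470:710]=w;cv2.imwrite('pics/c16.png',B)
E
```

```text
t: 24.55
eef_pos: [0.562, 0.1279, 0.3458]
ee_rot: [-3.141, 0.0, -2.977]
force: [1.2, 0.4, -2.8]
width: 0.0217
24.55 [0.562  0.1279 0.3458] [ 1.2  0.4 -2.8] [ 0.15 -0.79  0.01] 0.0217
tilt deg 25.9 top z at tool axis -0.1746 tail at -0.135 n 173
Xtool -0.09216796637346575
```

View pics/c16.png

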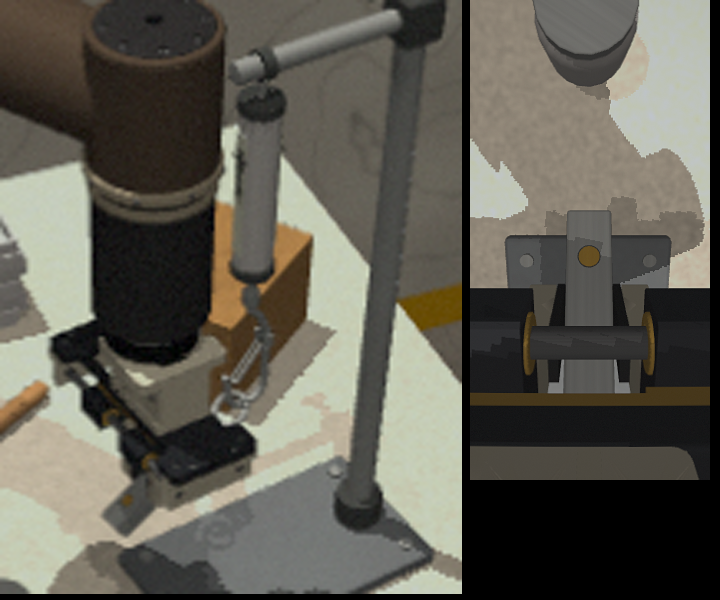

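```bash
sed -i "s/mgrid\[20:290:4/mgrid[200:288:3/; s/(A>-.14)/(A>-.06)/" chk.py; python3 chk.py
python3 - <<'E'
from h import *
f=dict(np.load('wrist.npz'));s=arm.get_state();g=s['eef_pos'];u=np.array([np.cos(.165),np.sin(.165)])
p=bydepth(f,[(320,v) for v in range(204,290,6)])-g;print(np.c_[p[:,:2]@u,p[:,2]].round(4).tolist())
E
```

```text
24.65 [0.562  0.1279 0.3463] [ 3.  -0.7 -2.8] [ 0.07 -0.74  0.01] 0.022
tilt deg 34.3 top z at tool axis -0.1701 tail at -0.0396 n 156
[[-0.015, -0.3468], [-0.0401, -0.1987], [-0.0373, -0.1974], [-0.0351, -0.1939], [-0.0326, -0.1919], [-0.0296, -0.1918], [-0.0271, -0.1899], [-0.0251, -0.1868], [-0.0224, -0.1858], [-0.02, -0.1838], [-0.0181, -0.1808], [-0.0154, -0.18], [-0.013, -0.1785], [-0.0108, -0.1765], [-0.0081, -0.1759]]
```

```bash
python3 -m handwheel '[[0,0,-0.3,0],[0.1,0,-0.4,0],[0,0,-0.4,0],[0,0,0,0]]' 1 6; python3 chk.py
```

```text
t: 25.1
eef_pos: [0.563, 0.1279, 0.3347]
ee_rot: [-3.142, 0.0, -2.977]
force: [4.8, -0.2, -0.1]
width: 0.0222
25.1 [0.563  0.1279 0.3347] [ 4.8 -0.2 -0.1] [ 0.21 -1.62 -0.04] 0.0222
tilt deg 38.6 top z at tool axis -0.1704 tail at -0.0374 n 147
```

```bash
python3 -m handwheel '[[0,0,-0.3,0],[0,0,-0.4,0],[0,0,-0.3,0],[0,0,0,0]]' 1 5; python3 chk.py
python3 - <<'E'
from h import *
f=arm.grab_frame('side');im=cv2.resize(f['image'][60:240,280:420,::-1],None,fx=3.3,fy=3.3,interpolation=cv2.INTER_CUBIC)
w=dict(np.load('wrist.npz'))['image'][:,200:440,::-1]
B=np.zeros((600,720,3),np.uint8);B[:im.shape[0],:462]=im;B[:480,470:710]=w;cv2.imwrite('pics/c17.png',B)
E
```

```text
t: 25.55
eef_pos: [0.5636, 0.1281, 0.3254]
ee_rot: [3.141, 0.003, -2.976]
force: [6.1, 1.1, 1.9]
width: 0.0223
25.55 [0.5636 0.1281 0.3254] [6.1 1.1 1.9] [ 0.35 -2.59 -0.05] 0.0223
tilt deg 40.3 top z at tool axis -0.1711 tail at -0.0365 n 149
```

View pics/c17.png

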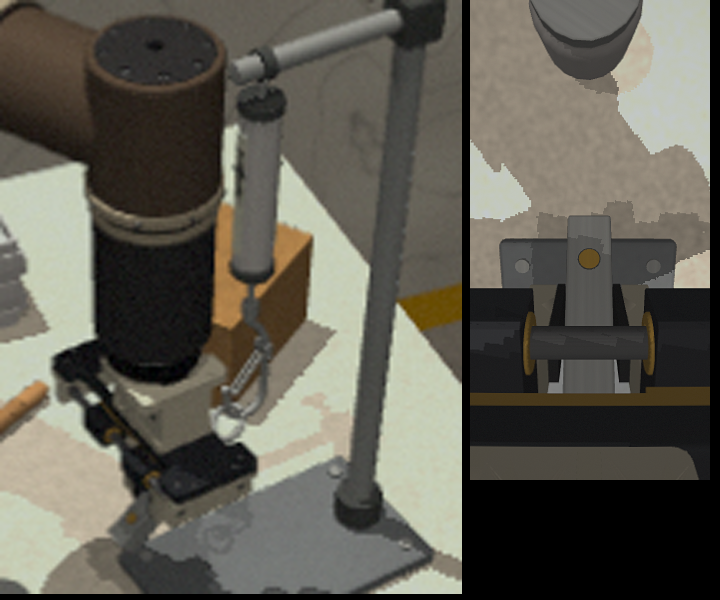

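```bash
python3 -m handwheel '[[0,0,0,0],[0,0,-0.2,0],[0,0,-0.2,0],[0,0,0,0]]' 1 3; python3 chk.py
```

```text
t: 26.05
eef_pos: [0.5627, 0.1278, 0.3207]
ee_rot: [-3.141, -0.0, -2.977]
force: [4.3, 0.5, -0.6]
width: 0.0222
26.05 [0.5627 0.1278 0.3207] [ 4.3  0.5 -0.6] [ 0.31 -1.74 -0.02] 0.0222
tilt deg 46.6 top z at tool axis -0.1773 tail at -0.0267 n 114
```

```bash
python3 -m handwheel '[[0,0,0,0],[0,0,0,0],[0,0,0,0],[-0.5,-0.08,0,0],[-2,-0.3,0,0],[-3,-0.5,0,0],[-3,-0.5,0,0],[-2,-0.3,0.5,0],[-1,-0.2,1,0],[0,0,1,0],[0,0,0,0]]' 0
python3 - <<'E'
from h import *
for i in range(2):
  f=grab('side','s18_%d.png'%i)
im=cv2.resize(f['image'][60:240,280:420,::-1],None,fx=3.3,fy=3.3,interpolation=cv2.INTER_CUBIC);cv2.imwrite('pics/c18.png',im)
E
```

```text
t: 27.2
eef_pos: [0.4488, 0.1096, 0.3483]
ee_rot: [3.14, 0.004, -2.976]
force: [1.4, 0.2, 0.3]
width: 0.0877
```

View pics/c18.png

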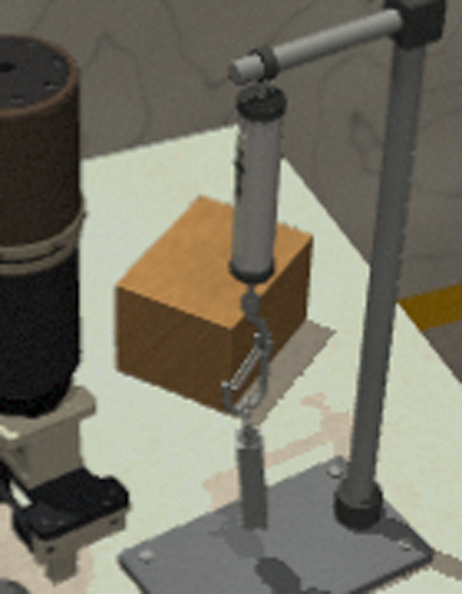

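The weight is hanging in the hook with the gate shut. Next I wait for the swing to die down.

```bash
for i in 1 2 3 4; do python3 -m handwheel '[[0,0,0,0],[0,0,0,0],[0,0,0,0],[0,0,0,0],[0,0,0,0],[0,0,0,0],[0,0,0,0],[0,0,0,0],[0,0,0,0],[0,0,0,0],[0,0,0,0],[0,0,0,0],[0,0,0,0],[0,0,0,0],[0,0,0,0],[0,0,0,0],[0,0,0,0],[0,0,0,0],[0,0,0,0],[0,0,0,0]]' | head -1; done
cat > sw.py <<'E'
from h import *
ims=[]
bx=[]
for i in range(14):
    s=arm.get_state()['t'];f=arm.grab_frame('side')
    a=f['image'][60:240,280:420].astype(int); g=a.max(2)-a.min(2)
    # track bottom end of bar: dark gray pixels around rows 205-225
    sub=f['image'][190:222,335:375].astype(int);m=(sub.max(2)-sub.min(2)<25)&(sub.mean(2)<140)&(sub.mean(2)>60)
    ims.append(f['image']);
d=np.std(np.array(ims,float).mean(3),0)
print('std max region',d[175:235,330:380].max())
def prof(im):return im[200:215,330:385].mean(2).mean(0)
P=np.array([prof(i) for i in ims])
base=P.mean(0)
g=np.gradient(base)
# subpixel shift via least squares
print('shift px',((P-base)@g/(g@g)).round(2))
im=cv2.resize(ims[-1][60:240,280:420,::-1],None,fx=3.3,fy=3.3,interpolation=cv2.INTER_CUBIC);cv2.imwrite('pics/c19.png',im)
print(arm.get_state()['t'])
E
python3 sw.py
```

```text
t: 29.3
t: 31.3
t: 33.3
t: 35.3
std max region 2.5903186226588852
shift px [-0.01  0.   -0.   -0.    0.    0.01  0.   -0.   -0.    0.    0.    0.
  0.    0.  ]
36.0
```

View pics/c19.png

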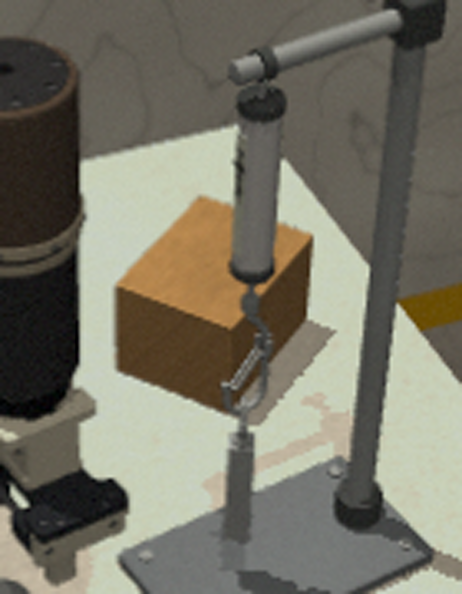

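```bash
python3 - <<'E'
from h import *
f=grab('side','s20.png');t=grab('top','t20.png')
for z in(.225,.211): print(z,proj(f,[[.653,.1425,z-.0035]]))
print('bar bottom exp',proj(f,[[.653,.1425,.211-.009-.137]]))
vv,uu=np.mgrid[192:228,335:372];uv=np.c_[uu.ravel(),vv.ravel()];p=bydepth(f,uv)
k=(np.hypot(p[:,0]-.653,p[:,1]-.1425)<.04)&(p[:,2]>.03)
q=p[k];print(k.sum(),q[:,2].min(),q[:,2].max());
for lo in(.06,.08,.1,.12,.14,.16):
    m=(q[:,2]>=lo)&(q[:,2]<lo+.02); print(lo,m.sum(),np.median(q[m],0).round(4) if m.any() else '')
cv2.imwrite('pics/c20.png',cv2.resize(f['image'][140:240,320:390,::-1],None,fx=6,fy=6,interpolation=cv2.INTER_CUBIC))
E
```

```text
0.225 [[353.86421463 180.04835806]]
0.211 [[353.65043701 183.84183781]]
bar bottom exp [[351.59267223 220.04095655]]
252 0.06111570407235822 0.1982278558233712
0.06 25 [0.6448 0.1317 0.0727]
0.08 40 [0.6475 0.1304 0.0909]
0.1 36 [0.6451 0.1312 0.1096]
0.12 49 [0.6446 0.1315 0.1307]
0.14 34 [0.6478 0.1312 0.1492]
0.16 65 [0.6469 0.134  0.1722]
```

View pics/c20.png

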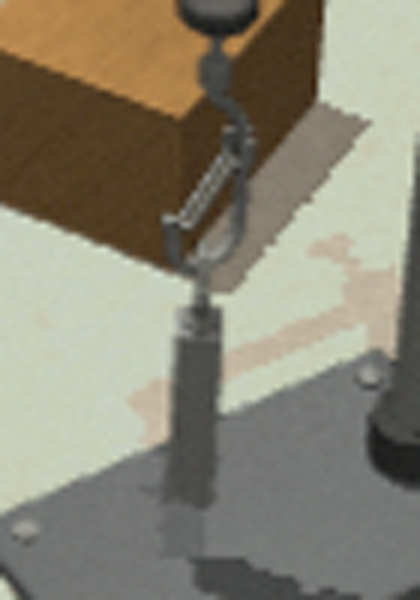

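View pics/t20.png

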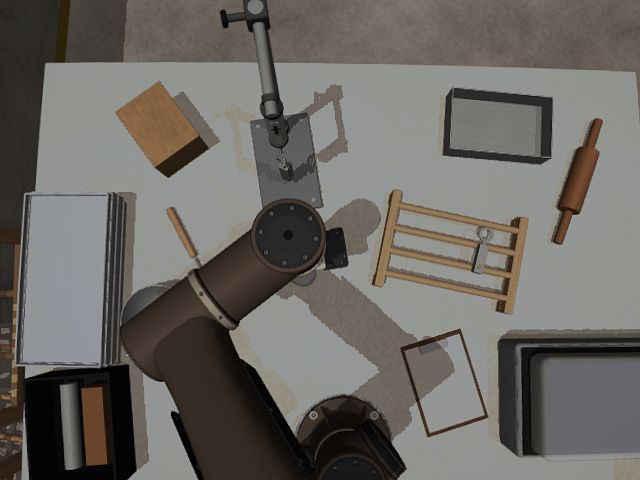

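```bash
python3 - <<'E'
from h import *
print(arm.job_done(), arm.get_state()['t'])
E
```

```text
the job is handed in; nothing more can be done
the job is handed in; nothing more can be done
```

I hung the longer weight by its eye in the snap hook and handed the job in at about 36 s. No verdict was reported.

**What I did:** My first grip left no room between the robot's wrist and the stand arm. I put the weight back on the rack and regripped it about 12 mm farther back. I then pressed the eye through the gate with about 6–7 N; the force dropped as it snapped in. To avoid a free drop, I loosened the grip and slid the pads towards the tail. I lowered the bar to about 45° before opening the fingers.

**Last checks:**
- **Weight:** it hangs plumb and shows no visible movement over 14 frames.
- **Gate:** it looks shut in the side view. I judged this by eye and did not measure the angle.
- **Balance:** the hook's position in the side picture matches about 14 mm of pull.
- **Surroundings:** the shorter weight looked unmoved in the last top view, and so did the spatula's handle. The arm hid most of the bowl, the jar and the spatula's blade. The open gripper is well clear of everything.

**Disagreements and doubts:**
- **Wrist moment:** it read higher than its force explained while the eye was pulled against the hook, up to about 5.5 N m.
- **Highest pull:** it was about 14 N, during the slide, against the 20 N jam limit. I could not read the contact force on the weight itself.
- **Tilt readings:** two of them while lowering were thrown off by background points, so I remeasured.

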